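# Hold back the index pin of the copper printing block

### The job

On the registration bed lie two printing blocks, each locked by a sprung index pin in its near edge. I want to lift out the block with the copper face: pull the pin of that block fully back by its red-ended knob, and finish still holding it there, clear of the hole (it springs back if let go). Leave the other pin seated, keep both blocks where they lie, and do not disturb the ink tin, the jar or the roller.

Things in the scene. Friction and masses are not known exactly. Their poses are not given: they have to be found in the camera images.
- bed: Aluminium bed fixed to the table, 170 (x) by 340 (y) by 30 mm high. Origin: centre of its underside, on the table; x points away from the knobs and the robot (yaw up to 0.3 rad), y left. Two bays centred at x 22, y +80 (left) and -80 mm (right). Before each a bracket 36 mm wide, top 66 mm above the table, with a barrel reaching x = -97 mm. Block tops are 69 mm above the table.
- knob_left (a point): Left pin's pull knob, level: black round neck 20 mm thick, 30 mm long along x; at its -x end a red flange 34 mm across, 10 mm thick. Origin: middle of the neck, on the pin axis, 48 mm above the table (free table below). On the +x side the neck ends 15 mm off, then 9 mm of bare 8 mm rod, then a 20 mm thick barrel. Moves with joint pin_left; axes as the bed's; pull along -x.
- knob_right (a point): Right pin's pull knob, level: black round neck 20 mm thick, 30 mm long along x; at its -x end a red flange 34 mm across, 10 mm thick. Origin: middle of the neck, on the pin axis, 48 mm above the table (free table below). On the +x side the neck ends 15 mm off, then 9 mm of bare 8 mm rod, then a 20 mm thick barrel. Moves with joint pin_right; axes as the bed's; pull along -x.
- pin_left (a joint): Travel (m) of the left index pin, on the bed's +y side: 0 = sprung fully into the block's hole (nose 15 mm deep), 0.025 = fully back on its stop. It moves level, along the bed's -x, towards the robot. A spring always pulls it back in: about 6 N at 0, 11 N at 0.025; no latch.
- pin_right (a joint): Travel (m) of the right index pin, on the bed's -y side: 0 = sprung fully into the block's hole (nose 15 mm deep), 0.025 = fully back on its stop. It moves level, along the bed's -x, towards the robot. A spring always pulls it back in: about 6 N at 0, 11 N at 0.025; no latch.
- copper_block_centre (a point): Loose wooden printing block 110 (bed x) by 100 (bed y) by 36 mm, faced with a 3 mm bright copper plate with a few black lines; it lies in either of the two bays, the nose of that bay's pin in a hole in its near edge. Point at the centre of the wood, 18 mm above its underside, 48 mm above the table; axes as the bed's.
- lino_block_centre (a point): Loose wooden printing block 110 (bed x) by 100 (bed y) by 36 mm, faced with a 3 mm grey lino sheet with white lines; it lies in either of the two bays, the nose of that bay's pin in a hole in its near edge. Point at the centre of the wood, 18 mm above its underside, 48 mm above the table; axes as the bed's.
- ink_tin_centre (a point): Ink tin with a blue label, standing, 72 mm in diameter and 62 mm high; point at its centre. Bystander.
- jar_centre (a point): Amber jar with a black cap, standing, 60 mm in diameter and 95 mm high; point on its axis, 47 mm up. Bystander.
- brayer_centre (a point): Hand ink roller lying on the table: black rubber roll 40 mm thick and 100 mm wide, orange handle, 180 mm long in all and 122 mm wide at the most; point about at mid-length, 18 mm up. Bystander.
There are look-alikes about, which are no part of the job. Leave any blue or purple look-alike of the part that bears copper_block_centre alone.

How it is judged:
At the end, for the whole second after the job is handed in: The pin in front of the copper-faced block is at least 21.5 of its 25 mm back and still (under 10 mm/s), held by the fingers on its knob (over 3 N); the other pin is seated within 4 mm; both blocks are within 12 mm, and tin, jar and roller within 30 mm, of where they began (((y of copper_block_centre in the frame of bed above 0.05 m and value of joint pin_left above 0.0215 m and value of joint pin_right below 0.004 m and velocity of joint pin_left between -0.01 and 0.01 m/s and contact force between the fingers and pin_left above 3 N) or (y of copper_block_centre in the frame of bed below -0.05 m and value of joint pin_right above 0.0215 m and value of joint pin_left below 0.004 m and velocity of joint pin_right between -0.01 and 0.01 m/s and contact force between the fingers and pin_right above 3 N)) and distance of each of copper_block_centre, lino_block_centre from where it was at the start of the episode below 0.012 m and distance of each of ink_tin_centre, jar_centre, brayer_centre from where it was at the start of the episode below 0.03 m); the arm keeps its last pose, push and grip.
It fails at once if the pin of the lino block is pulled more than 8 mm ((y of copper_block_centre in the frame of bed above 0.05 m and value of joint pin_right above 0.008 m) or (y of copper_block_centre in the frame of bed below -0.05 m and value of joint pin_left above 0.008 m)).
It fails at once if a printing block is shifted by more than 15 mm (distance of any of copper_block_centre, lino_block_centre from where it was at the start of the episode above 0.015 m).
It fails at once if the tin, jar or roller is moved by more than 40 mm (distance of any of ink_tin_centre, jar_centre, brayer_centre from where it was at the start of the episode above 0.04 m).
It also fails if it takes over 34 s, if anything falls off the work surface, if the arm or the gripper's body presses on something with over 40 N, if the wrist force passes 120 N, or if a joint passes its speed limit or range.

### The arm

A 6-joint arm with a two-finger parallel gripper is mounted at the origin on the work surface. World frame = base frame: x ahead of the robot, y to its left, z up, the work surface at z = 0. Lengths are in m, angles in rad, forces in N, time in s.
With the tool pointing down it reaches from about 0.35 to 0.975 m from the base axis. Payload 4.9 kg.
Tool frame: the origin (TCP) lies midway between the tips of the shut fingers; the grasp point (between the pads) lies 19 mm behind it; z points along the fingers, y is the line along which they close (so a half turn about z gives the same grasp; the last joint's range is limited). The gripper opens to 85 mm and grips with 20 to 120 N. Pads are 22 mm wide; open, the fingers measure 114 mm over their backs; the gripper's body (76 mm by 85 mm) begins 54 mm behind the grasp point. The pads swing forward as they close: fully open they stand 13 mm farther back than shut.
Start: joints at [-0.119, 0.053, 1.613, -0, 1.476, -0.119], TCP at [0.625, 0, 0.231] pointing down, gripper open.
Joint ranges: [-3.01, 3.01], [-1.01, 2.22], [0.06, 2.58], [-1.02, 4.17], [0.09, 2.62], [-3.14, 3.14]. Speed limits (rad/s): [2.57, 2.57, 3.14, 3.14, 3.14, 3.14].

### API

Orientations are given as a rotation vector (axis times angle).
In Python, from station import ctrl gives the robot as it stands. The module is installed in compiled form; this text tells all that it offers.
- The arm moves only by the shell command python3 -m handwheel 'ROWS' [OPENING] [FORCE]. ROWS is JSON, a list of rows, each a list of 2 entries, a list of its own where there are three numbers: the shift along the tool's x, y, z in cm, then the turn, a rotation vector about the tool's x, y, z in rad. In form: [[[tx, ty, tz], [ax, ay, az]], ...]. A call has 1 to 5 rows; each row is the pose to reach, as a shift and turn from the pose commanded when the call began, along the tool's axes at that moment; what a row does not reach only later rows make up. A row lasts 1/8 s, in which the tool goes at most 62.5 mm and 10.7 degrees, less where a joint would pass 70% of its speed; a pose out of reach is approached as far as the arm can. A call with a gripper value outside its range is refused whole. OPENING is the gripper's target within -1 to 1 (shut at 1, half-way at 0, fully open at -1), set as the call begins (- or left out, the last holds). The fingers move at their own pace and stop on an object; FORCE is the grip in N (left out, the last holds). Time passes only in rows, so rows that repeat a pose let the fingers close. It gives the time, the measured TCP pose, the force, the opening and the grip force at its end, in the units of the state.
- ctrl.get_obs(): the state, without advancing time (a new reading comes with each control period).
- ctrl.get_image(name): name is "scene" or "side" or "wrist"; returns the picture (480x640x3 uint8, blue, green, red); there is no depth.
- ctrl.calibration(name): a dict with "fx", "fy", "cx", "cy" (pixels), "k1" (the pictures are not rectified: a ray, as slopes to the right and down, at radius r is drawn at 1 + k1 r^2 times it, then the intrinsics apply), "R" (3x3) and "t" (3): a world point X has camera coordinates R X + t. Camera axes: x right, y down, z forward; pixel columns grow to the right and rows downward; lengths in m; the calibration is good to about 2 mm. A picture is of the moment at which its call begins: read the wrist's pose just before it. calibration takes no time and is no camera call; for the wrist camera it gives the pose at the moment of the call.
- ctrl.finish_job(): hands the job in; it is judged then, once.
Trained networks look in the newest picture that a camera, given by its name, has taken for a name from the list of things; names that differ only in an ending like _2 or _b are one class to them, and where a whole thing is asked for, a point or a joint stands for the part that bears it (a point fixed in the world has none). Each returns a list of dicts, best first, with "score" (0 to 1); they miss things now and then, are a little off and sometimes report something else, mostly with a low value. They report only what shows in the picture. A call takes as long as a camera call. They do not tell look-alikes from the thing itself.
- ctrl.look_for(camera, query): "position" ([column, row] in pixels, amid what is visible of it).
- ctrl.landmark_of(camera, query): "position" ([column, row] in pixels: a listed point, or the origin of a listed thing).
The state is a dict: "t": time; "q": joint angles; "dq": joint speeds; "effort": joint torques, N m; "tool_pos": TCP position; "tool_rot": TCP orientation; "contact_force": force on the tool from outside, world axes, zero at the start; "wrist_torque": the same for the moment, N m; "opening": finger opening in m; "grip_force": force on a finger pad.
Only numpy, scipy, OpenCV 4.12 (cv2) and the standard library are available. Lean on these libraries where they do the work, as an engineer would, in place of code of your own. Each camera call takes 0.05 s, during which the arm holds its last target. There are 200 camera calls.

## Working session

There is one attempt and no reset: what is moved stays moved. The work goes in short steps, Python scripts to look and compute and a shell command to move; the robot and the scene stay as the last step left them, time stands still between calls to the robot, and variables do not carry over. Pictures are saved under pics/ and viewed, at most 10 in all, crops included, and the job is handed in when it is done.

```bash
mkdir -p pics; cat > h.py <<'E'
import numpy as np, cv2
from scipy.spatial.transform import Rotation as Rn
from station import ctrl
def ray(cal,px):
    K=np.array([[cal['fx'],0,cal['cx']],[0,cal['fy'],cal['cy']],[0,0,1.]])
    u=cv2.undistortPoints(np.array([[px]],float),K,np.array([cal['k1'],0,0,0.]))[0,0]
    R=np.array(cal['R']);t=np.array(cal['t'])
    d=R.T@np.array([u[0],u[1],1]);return -R.T@t,d
def atz(cal,px,z):
    c,d=ray(cal,px);return c+d*(z-c[2])/d[2]
E
python3 - <<'E'
from h import *
for c in ["scene","side"]:
    im=ctrl.get_image(c);cv2.imwrite(f"pics/{c}0.png",im);cal=ctrl.calibration(c)
    for q,z in [("copper_block_centre",.048),("lino_block_centre",.048),("knob_left",.048),("knob_right",.048),("bed",0),("jar_centre",.047),("ink_tin_centre",.031),("brayer_centre",.018)]:
        for r in ctrl.landmark_of(c,q)[:3]:
            print(c,q,round(r['score'],2),np.round(r['position']),np.round(atz(cal,r['position'],z),3))
o=ctrl.get_obs();print(o['t'],o['tool_pos'],o['tool_rot'],o['opening'])
E
```

```text
scene copper_block_centre 0.98 [383. 186.] [0.395 0.219 0.048]
scene copper_block_centre 0.93 [152. 343.] [ 0.809 -0.297  0.048]
scene copper_block_centre 0.9 [238. 201.] [ 0.423 -0.139  0.048]
scene knob_left 0.57 [338. 246.] [0.58  0.092 0.048]
scene knob_right 0.76 [268. 257.] [ 0.603 -0.068  0.048]
scene bed 0.93 [313. 310.] [0.719 0.026 0.   ]
scene jar_centre 0.76 [432. 302.] [0.744 0.273 0.047]
scene ink_tin_centre 0.85 [418. 232.] [0.534 0.285 0.031]
scene brayer_centre 0.89 [188. 264.] [ 0.588 -0.25   0.018]
side copper_block_centre 0.9 [370. 272.] [0.432 0.1   0.048]
side copper_block_centre 0.88 [260. 195.] [ 0.78  -0.242  0.048]
side copper_block_centre 0.8 [396. 231.] [ 0.384 -0.091  0.048]
side lino_block_centre 0.56 [258. 229.] [ 0.733 -0.047  0.048]
side knob_left 0.68 [305. 260.] [0.586 0.076 0.048]
side knob_right 0.57 [308. 230.] [ 0.605 -0.06   0.048]
side bed 0.57 [258. 260.] [0.719 0.022 0.   ]
side jar_centre 0.77 [207. 304.] [0.756 0.273 0.047]
side ink_tin_centre 0.63 [313. 326.] [0.529 0.285 0.031]
side brayer_centre 0.7 [330. 205.] [ 0.58  -0.27   0.018]
0.9 [6.24991192e-01 1.74027590e-05 2.31325497e-01] [-2.22141629e+00 -2.22146653e+00 -7.70140941e-05] 0.08542490502340241
```

View pics/scene0.png

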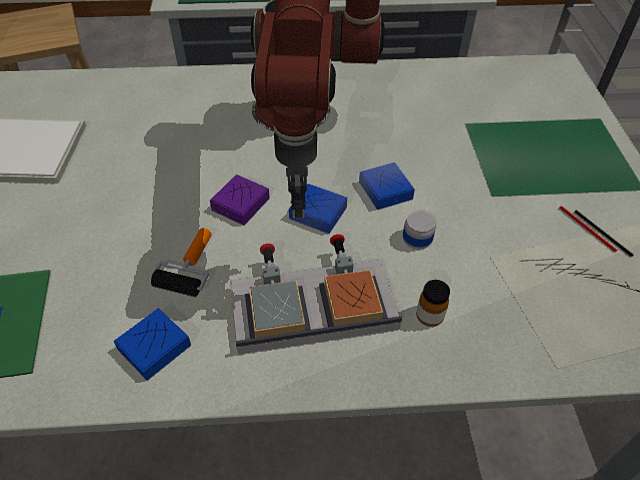

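View pics/side0.png

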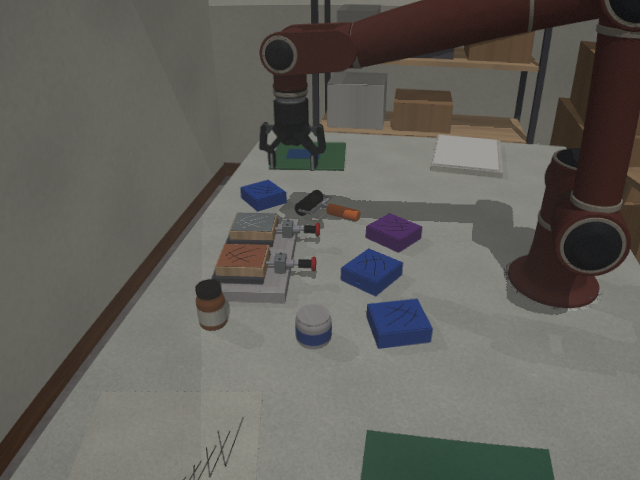

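```bash
python3 - <<'E'
from h import *
im=ctrl.get_image("wrist");cv2.imwrite("pics/wrist0.png",im);cal=ctrl.calibration("wrist")
for q,z in [("knob_left",.048),("knob_right",.048),("copper_block_centre",.069),("lino_block_centre",.069)]:
    for r in ctrl.landmark_of("wrist",q)[:3]:
        print(q,round(r['score'],2),np.round(r['position']),np.round(atz(cal,r['position'],z),3))
E
```

```text
knob_left 0.72 [278. 115.] [0.587 0.094 0.048]
knob_right 0.66 [300. 270.] [ 0.604 -0.062  0.048]
copper_block_centre 0.76 [432.  99.] [0.722 0.107 0.069]
copper_block_centre 0.73 [137. 158.] [0.46  0.059 0.069]
copper_block_centre 0.37 [302. 273.] [ 0.608 -0.056  0.069]
lino_block_centre 0.59 [432. 261.] [ 0.737 -0.043  0.069]
```

View pics/wrist0.png

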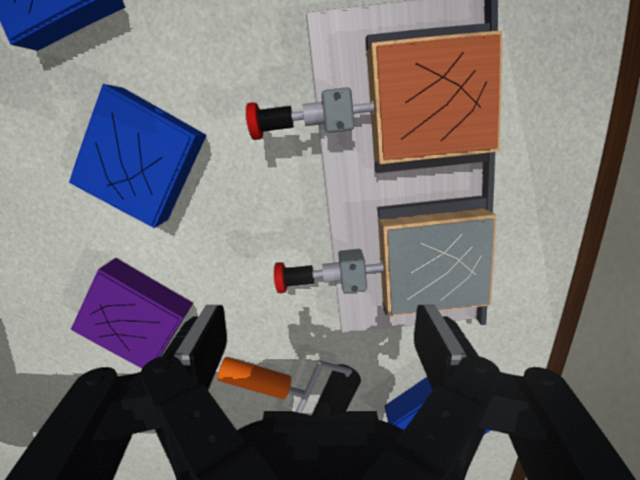

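The copper block (wrist image (435,98)) is in the left bay and lino (437,262) is in the right, so the left pin is the one to pull. Its neck is at wrist pixel (278,117), about (0.587, 0.093), with bed yaw about 0.11. The look-alikes, tin and jar are all clear of that spot. Next I go above the knob and turn the fingers to close across the neck.

```bash
python3 -m handwheel '[[[9.3,-3.9,5],[0,0,0.18]],[[9.3,-3.9,5],[0,0,0.36]],[[9.3,-3.9,5],[0,0,0.54]],[[9.3,-3.9,5],[0,0,0.72]],[[9.3,-3.9,5],[0,0,0.9]]]' -1 60
python3 -m handwheel '[[[0,0,0],[0,0,0.18]],[[0,0,0],[0,0,0.36]],[[0,0,0],[0,0,0.55]],[[0,0,0],[0,0,0.55]]]'
cat > m.py <<'E'
from h import *
import sys
o=ctrl.get_obs();im=ctrl.get_image("wrist");cal=ctrl.calibration("wrist");cv2.imwrite(sys.argv[1],im)
for q,z in [("knob_left",.048),("knob_right",.048),("copper_block_centre",.048)]:
    for r in ctrl.landmark_of("wrist",q)[:2]:
        print(q,round(r['score'],2),np.round(r['position']),np.round(atz(cal,r['position'],z),4))
hsv=cv2.cvtColor(im,cv2.COLOR_BGR2HSV)
m=((hsv[...,0]<6)|(hsv[...,0]>174))&(hsv[...,1]>180)&(hsv[...,2]>70)
n,_,st,ce=cv2.connectedComponentsWithStats(m.astype(np.uint8))
for i in range(1,n):
    if st[i,4]>80: print("red",st[i],np.round(ce[i]),np.round(atz(cal,ce[i],.055),4))
print(o['t'],np.round(o['tool_pos'],4),np.round(Rn.from_rotvec(o['tool_rot']).as_matrix(),3).tolist(),o['opening'])
E
python3 m.py pics/w1.png
```

```text
t: 1.78
tool_pos: [0.5859, 0.0932, 0.1813]
tool_rot: [2.969, 1.026, -0.0]
contact_force: [0.0, -0.7, 0.2]
opening: 0.0857
grip_force: 0.0
t: 2.28
tool_pos: [0.586, 0.093, 0.1813]
tool_rot: [-3.136, -0.193, -0.0]
contact_force: [-0.0, 0.3, 0.0]
opening: 0.0853
grip_force: 0.0
knob_left 0.94 [325. 229.] [0.5859 0.089  0.048 ]
knob_right 0.69 [506. 229.] [ 0.6065 -0.0691  0.048 ]
copper_block_centre 0.93 [337. 356.] [0.4563 0.0598 0.048 ]
copper_block_centre 0.57 [324.  44.] [0.7286 0.1081 0.048 ]
red [305 247  35  16 355] [321. 256.] [0.5641 0.0895 0.055 ]
red [497 249  23  15 188] [509. 258.] [ 0.5826 -0.0754  0.055 ]
2.275 [0.586  0.093  0.1813] [[0.992, 0.123, 0.0], [0.123, -0.992, 0.0], [0.0, -0.0, -1.0]] 0.08531756271990143
```

View pics/w1.png

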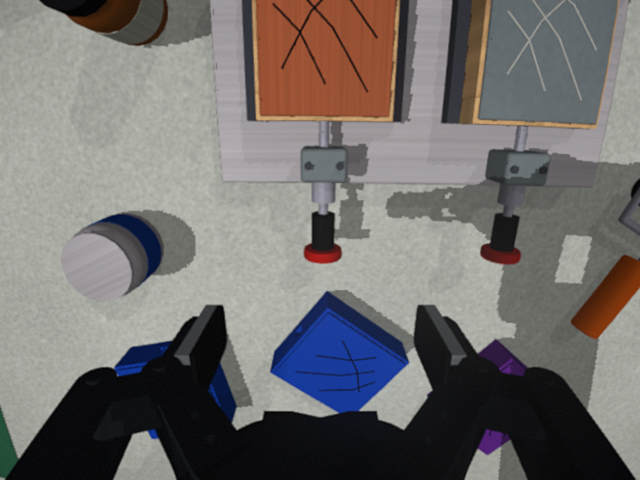

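The wrist view is lined up with the bed. The left neck is at (323,230) and its flange at (322,254), and nothing stands beside them. Descending and gripping.

```bash
python3 -m handwheel '[[[-0.2,0.3,5],[0,0,0]],[[-0.2,0.3,10],[0,0,0]],[[-0.2,0.3,13.5],[0,0,0]],[[-0.2,0.3,15.2],[0,0,0]],[[-0.2,0.3,15.2],[0,0,0]]]' -1 60
python3 -m handwheel '[[[0,0,0],[0,0,0]],[[0,0,0],[0,0,0]],[[0,0,0],[0,0,0]],[[0,0,0],[0,0,0]],[[0,0,0],[0,0,0]]]' 1 60
python3 m.py pics/w2.png
```

```text
t: 3.1
tool_pos: [0.5837, 0.0898, 0.0284]
tool_rot: [-3.136, -0.191, 0.003]
contact_force: [0.5, 0.4, 0.5]
opening: 0.0852
grip_force: 0.0
t: 3.72
tool_pos: [0.5848, 0.0905, 0.0304]
tool_rot: [-3.134, -0.189, -0.001]
contact_force: [-2.6, 3.9, 5.4]
opening: 0.018
grip_force: 58.5
knob_left 0.85 [322. 330.] [0.5848 0.0902 0.048 ]
red [ 291  366   59   34 1006] [318. 387.] [0.5597 0.0887 0.055 ]
3.725 [0.5848 0.0905 0.0304] [[0.993, 0.12, 0.001], [0.12, -0.993, 0.001], [0.001, -0.001, -1.0]] 0.017988454416282856
```

View pics/w2.png

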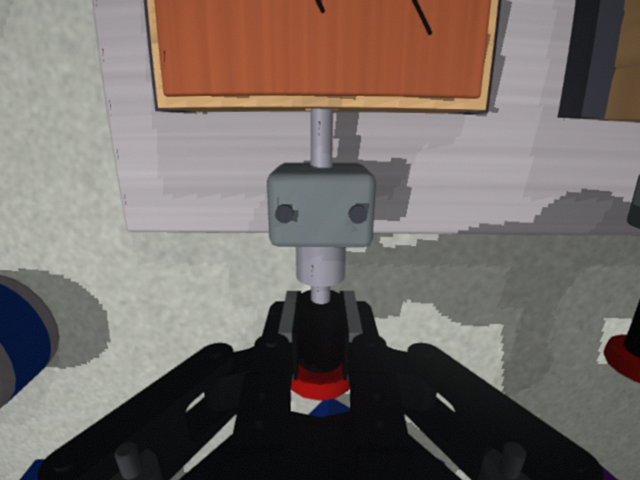

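The pads are on the neck at (322,330), just ahead of the flange, at 58 N. Pulling now.

```bash
python3 -m handwheel '[[[-0.6,0,0],[0,0,0]],[[-1.2,0,0],[0,0,0]],[[-1.8,0,0],[0,0,0]],[[-2.4,0,0],[0,0,0]],[[-2.4,0,0],[0,0,0]]]' 1 60
python3 m.py pics/w3.png
```

```text
t: 4.55
tool_pos: [0.5636, 0.0881, 0.0305]
tool_rot: [-3.134, -0.189, -0.014]
contact_force: [9.3, 6.4, -3.8]
opening: 0.0181
grip_force: 58.8
knob_left 0.76 [322. 328.] [0.5646 0.088  0.048 ]
red [291 374  59  26 950] [319. 388.] [0.538  0.0859 0.055 ]
4.55 [0.5636 0.0881 0.0305] [[0.993, 0.12, 0.009], [0.12, -0.993, 0.003], [0.009, -0.002, -1.0]] 0.01807546100062296
```

View pics/w3.png

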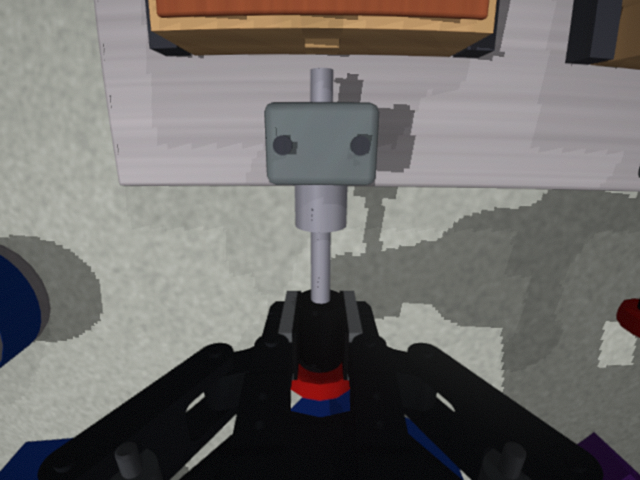

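The pin moved about 21 mm with no slip, and its nose (320,70) is clear of the hole (320,43). Pulling on to the stop.

```bash
python3 -m handwheel '[[[-0.3,0,0],[0,0,0]],[[-0.5,0,0],[0,0,0]],[[-0.5,0,0],[0,0,0]],[[-0.5,0,0],[0,0,0]]]' 1 80
python3 m.py pics/w4.png
```

```text
t: 5.25
tool_pos: [0.56, 0.0877, 0.0306]
tool_rot: [-3.133, -0.188, -0.019]
contact_force: [13.6, 7.1, -7.1]
opening: 0.0173
grip_force: 78.3
knob_left 0.9 [322. 328.] [0.5611 0.0873 0.048 ]
red [291 374  58  26 897] [319. 388.] [0.5341 0.0854 0.055 ]
5.25 [0.56   0.0877 0.0306] [[0.993, 0.12, 0.012], [0.12, -0.993, 0.003], [0.012, -0.002, -1.0]] 0.017310696826977556
```

```bash
python3 -m handwheel '[[[-0.1,0,0],[0,0,0]],[[-0.1,0,0],[0,0,0]],[[-0.1,0,0],[0,0,0]]]' 1 80
python3 -c "
from station import ctrl
print(ctrl.finish_job())"
```

```text
t: 5.82
tool_pos: [0.56, 0.0877, 0.0306]
tool_rot: [-3.133, -0.188, -0.023]
contact_force: [17.8, 7.1, -10.8]
opening: 0.0179
grip_force: 78.3
the job is handed in; nothing more can be done
None
```

I pulled the copper block's pin (left bay) back about 25 mm, which looks like its stop, and handed the job in with the gripper still holding the knob at 78 N; I touched nothing else, but the hand-in returned no verdict.

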